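Start a tuning fork recording in the right order

ROBOT

A 7-joint arm with a two-finger parallel gripper is mounted at the origin on the work surface. World frame = base frame: x ahead of the robot, y to its left, z up, the work surface at z = 0. Lengths are in m, angles in rad, forces in N, time in s.
With the tool pointing down it reaches from about 0.4 to 0.875 m from the base axis. Payload 19.3 kg.
Tool frame: the origin (TCP) lies at the very end of the fingers, on their centre line; the grasp point (between the pads) lies 19 mm behind it; z points along the fingers, y is the line along which they close (so a half turn about z gives the same grasp; the last joint's range is limited). The gripper opens to 85 mm and grips with 20 to 120 N. Pads are 22 mm wide; open, the fingers measure 114 mm over their backs; the gripper's body (76 mm by 85 mm) begins 54 mm behind the grasp point. The pads swing forward as they close: fully open they stand 13 mm farther back than shut.
Start: joints at [-1.238, 0.521, -0.036, 1.599, 0.021, 1.021, -0.113], TCP at [0.245, 0.575, 0.231] pointing down, gripper open.
Joint ranges: [-2.91, 2.91], [-0.3, 2.13], [-1.5, 1.42], [0.17, 2.43], [-1.26, 4.41], [0.16, 1.93], [-2.52, 2.52]. Speed limits (rad/s): [1.89, 1.89, 2.39, 2.39, 3.01, 3.01, 3.01].

INTERFACE

Orientations are given as [roll, pitch, yaw] about the fixed x, y, z axes, in that order (R = Rz(yaw) Ry(pitch) Rx(roll)).
In Python, from workcell import bot gives the robot as it stands.
- The arm moves only by the tool jog_arm, never from a script. Its argument "motion" is a list of rows, each a list of 5 numbers: the shift along the tool's x, y, z scaled (see below), then the turn about the tool's z scaled (see below), then the opening, from 0 (shut) to 1 (fully open). A call has 1 to 12 rows; each row shifts and turns the commanded pose from where the row before left it, along the tool's axes as they then stand; what a row does not reach is not made up. The controller multiplies each number of a shift by 30 mm and each number of a turn by 0.08 rad. A row lasts 1/10 s, in which the tool goes at most 50 mm and 8.59 degrees, less where a joint would pass 70% of its speed; a pose out of reach is approached as far as the arm can. A call with a number of a shift or a turn outside -1 to 1 is refused whole. A call with a gripper value outside its range is refused whole. The fingers move at their own pace and stop on an object; "newtons" is the grip in N (left out, the last holds). Time passes only in rows, so rows that do not move let the fingers close. It gives the time, the measured TCP pose, the force, the opening and the grip force at its end, in the units of the state.
- bot.observe(): the state, without advancing time (a new reading comes with each control period).
- bot.grab_frame(name): name is "scene" or "side" or "wrist"; returns a dict with "pixels" (384x512x3 uint8, red, green, blue), "fovy" (degrees; the focal length in pixels is half the picture's height over the tangent of half this angle, whatever the lens; pixels are square), "cx", "cy" (the principal point, pixels), "k1" (the pictures are not rectified: a ray, as slopes to the right and down, at radius r is drawn at 1 + k1 r^2 times it, then the intrinsics apply), "rvec" (rotation vector, rad) and "tvec" (3), from world to camera coordinates, as OpenCV has them; the wrist camera has in their place "mount" (4x4, takes a point from camera to tool coordinates, whose origin is the TCP and whose axes are the flange's). Camera axes: x right, y down, z forward; pixel columns grow to the right and rows downward; lengths in m; the calibration is good to about 2 mm. A picture is of the moment at which its call begins: read the wrist's pose just before it. There is no depth.
- bot.job_done(): hands the job in; it is judged then, once.
The state is a dict: "clock": time; "qpos": joint angles; "qd": joint speeds; "joint_efforts": joint torques, N m; "position": TCP position; "tool_rot": TCP orientation; "force": force on the tool from outside, world axes, zero at the start; "moment": the same for the moment, N m; "grip_width": finger opening in m; "finger_force": force on a finger pad.
Only numpy, scipy, OpenCV 4.12 (cv2) and the standard library are available. Lean on these libraries where they do the work, as an engineer would, in place of code of your own. Each camera call takes 0.05 s, during which the arm holds its last target. There are 200 camera calls.

TASK

Start a recording of the tuning fork using the fingertips only: first press the raised end of the rocker on the drive unit all the way over so that the drive is on, then press the square key on the recorder fully down so that it stays in, and last press the round button on the loose hand box fully down and let it spring back. Do not press the recorder's long bar key, do not pick up or push the hand box along, and leave the other things on the slate where they are.

Things in the scene. Friction and masses are not known exactly. Their poses are not given: they have to be found in the camera images.
- driver: Drive unit: grey box fixed to the slate, 130 (x) by 90 (y) by 45 mm high, with a black dished paddle rocker, 68 mm long along the box's x and 34 mm wide, on a low aluminium plate. Origin: centre of the underside. Two brass terminals on the -x face.
- rocker_end (a point): The place to press on the rocker: on the upper face of its raised end, 24 mm from the pivot towards the box's +x, 34 mm wide. It moves with the rocker: about 71 mm above the slate when off, 63 mm when fully on (8 mm down).
- rocker (a joint): Rocker angle (rad): about 0 is off (the +x end raised), 0.34 is fully on (+x end down). It has no spring: it turns with about 3 N pressed on the point and stays where it is left.
- recorder: Recorder: grey box fixed to the slate, 100 (x) by 160 (y) by 40 mm high with a 4 mm aluminium plate on top, carrying two black keys 80 mm apart along its y: a square one on the +y half and a long bar on the -y half. Origin: centre of the underside. (The tuning fork, 225 mm high, stands fixed in its brass bayonet socket well beyond the work, 0.84 m or more ahead of the robot; nothing is to be done there.)
- square_top (a point): Centre of the top of the square key (26 by 26 mm), 56 mm above the slate when up, 12 mm proud of the plate. Moves with the key.
- square (a joint): Travel of the square key (m): 0 up, 0.006 fully down. It has no return spring: it goes down with about 3 N and stays where it is left.
- bar_top (a point): Centre of the top of the long bar key (56 mm along the box's x by 16 mm), 56 mm above the slate. Not to be pressed.
- bar (a joint): Travel of the bar key (m): 0 up, 0.006 down; springs back. Not to be pressed.
- handbox: Hand box: loose grey box, 80 (x) by 65 (y) by 35 mm high, about 0.5 kg, with one round black button in the middle of its top, in a 5 mm high aluminium collar of 48 mm diameter. Origin: centre of the underside. It stays standing on the slate.
- round_top (a point): Centre of the top of the round button (32 mm diameter), 52 mm above the slate when up, 12 mm proud of the collar. Moves with the button.
- round (a joint): Travel of the round button (m): 0 up, 0.006 fully down. Spring: about 2 N to start, 5 N fully down; it springs back when let go.
- stem: Spare turned beech holder stem with two brass pins, loose, upright, 36 mm in diameter (50 mm over the pins), 70 mm high. Origin: centre of the underside. Bystander.
- bulb: Green glass Helmholtz resonator bulb, loose, upright, 80 mm in diameter, 92 mm high. Origin: centre of the underside. Bystander.
- cap: Cork-lined brass cap, loose, open side up, 52 mm in diameter, 24 mm high. Origin: centre of the underside. Bystander.
- mallet: Rubber mallet, loose, lying: head 40 by 65 by 38 mm, ash handle along its own +x to a ball end 194 mm from the head's centre. Origin: under the head's centre. Bystander.
Not all that is in view belongs to the job. Leave any orange or purple look-alike of the driver alone.

How it is judged:
By the outcome, as a careful person would: the job done as asked, in the order asked, and still so for the second after the job is handed in, with the robot touching nothing.
It also fails if it takes over 48 s, if anything falls off the work surface, if the arm or the gripper's body presses on something with over 40 N, if the wrist force passes 120 N, or if a joint passes its speed limit or range.

## Working session

There is one attempt and no reset: what is moved stays moved. The work goes in short steps, Python scripts to look and compute and a tool call to move; the robot and the scene stay as the last step left them, time stands still between calls to the robot, and variables do not carry over. Pictures are saved under pics/ and viewed, at most 10 in all, crops included, and the job is handed in when it is done.

Besides the shell and the picture viewer there is one more tool, called after ">>>" by a JSON object that holds its "name" and its "arguments". jog_arm: Moves the arm, as the interface text tells. Shifts and turns lie within -1 to 1; 1 stands for 30 mm of shift or 0.08 rad of turn. Its arguments: {"type":"object","properties":{"motion":{"type":"array","items":{"type":"array","items":{"type":"number"}}},"newtons":{"type":"number"}},"required":["motion"]}

```bash
mkdir -p pics
cat > h.py <<'E'
import numpy as np, cv2, pickle
from workcell import bot
from scipy.spatial.transform import Rotation as R
def grab(n,fn):
    s=bot.observe(); f=bot.grab_frame(n); f['s']=s
    pickle.dump(f,open(f'pics/{fn}.pkl','wb')); cv2.imwrite(f'pics/{fn}.png',f['pixels'][:,:,::-1]); return f
def load(fn): return pickle.load(open(f'pics/{fn}.pkl','rb'))
def ray(f,u,v):
    F=192/np.tan(np.radians(f['fovy'])/2)
    d=np.array([(u-f['cx'])/F,(v-f['cy'])/F]); p=d.copy()
    for _ in range(20): p=d/(1+f['k1']*(p@p))
    c=np.array([*p,1.])
    if 'mount' in f:
        s=f['s']; Rt=R.from_euler('xyz',s['tool_rot']).as_matrix(); M=np.array(f['mount'])
        return Rt@M[:3,3]+s['position'], Rt@M[:3,:3]@c
    Rm=cv2.Rodrigues(np.array(f['rvec'],float))[0]
    return -Rm.T@np.array(f['tvec']).ravel(), Rm.T@c
def at(f,u,v,z):
    o,d=ray(f,u,v); return o+d*(z-o[2])/d[2]
E
python3 - <<'E'
from h import *
a=grab('scene','s0');b=grab('side','d0')
print(bot.observe())
im=np.hstack([a['pixels'],b['pixels']])[:,:,::-1]
for n,f in(('s0',a),('d0',b)): cv2.imwrite(f'pics/{n}b.png',cv2.resize(f['pixels'][:,:,::-1],(800,600),interpolation=cv2.INTER_CUBIC))
E
```

```text
{'clock': 0.1, 'qpos': array([-1.23819964,  0.52196193, -0.0363    ,  1.59989934,  0.02122706,
        1.02108643, -0.11285789]), 'qd': array([-5.72773591e-04,  5.83997452e-04,  9.74416463e-04, -1.51148128e-03,
       -1.61422525e-03,  8.41045698e-04, -9.06887123e-06]), 'joint_efforts': array([ 3.00362182e-03, -9.28483486e+01,  1.98366769e+00, -3.70524359e+01,
        1.81101967e-02,  5.49240576e-03, -2.92772006e-05]), 'position': array([0.24493961, 0.57470948, 0.23079741]), 'tool_rot': array([-3.14062832e+00,  1.02393794e-04,  2.73871658e+00]), 'force': array([-0.34828338, -0.44633743, -0.74217964]), 'moment': array([-0.02434136, -0.0113068 ,  0.05152847]), 'finger_force': 0.0, 'grip_width': 0.08539412886332383}
```

View pics/s0b.png

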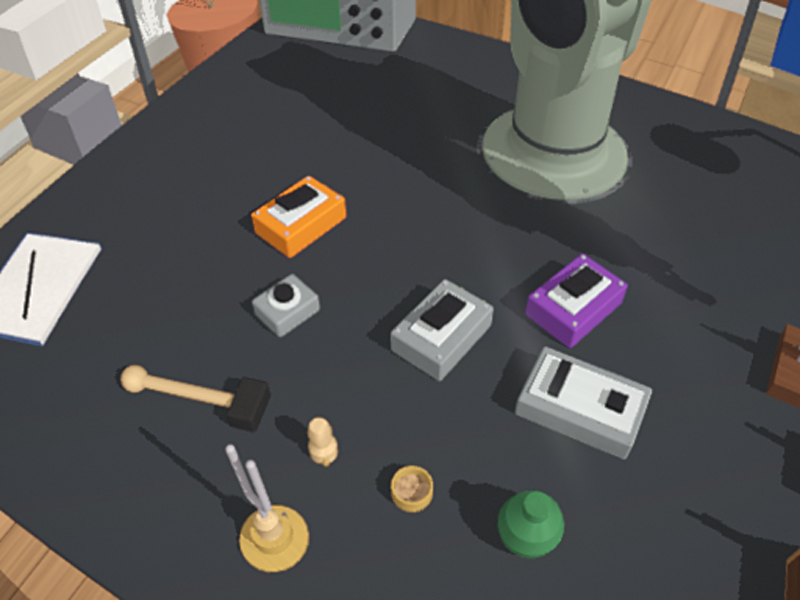

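View pics/d0b.png

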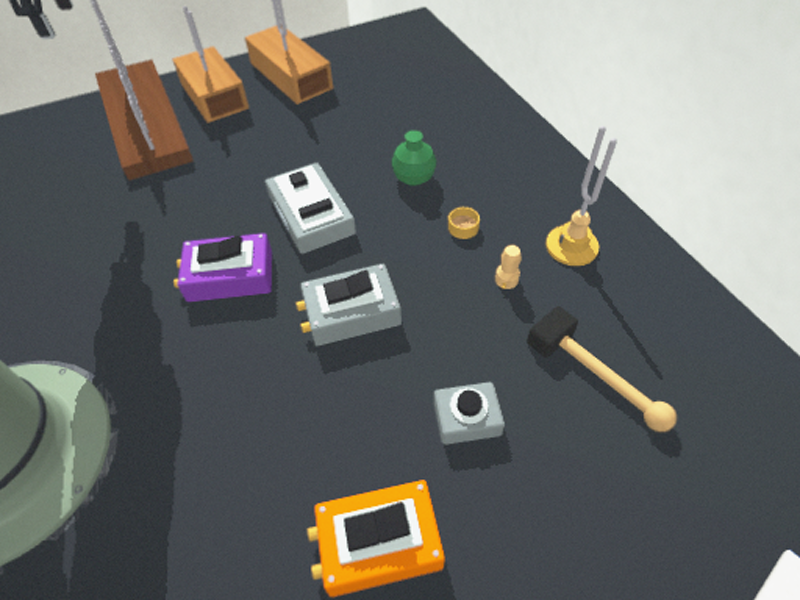

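The scene view shows the grey driver at about (442,325), the recorder at (585,400) with its square key at (616,401), and the hand box at (286,300). The side view has the driver at (350,300), with its brass terminals on the left (-x), the square key at (298,178) and the button at (469,403). All pixels are at 800x600 scale.

Run:
```python
from h import *
k=800/512
P={'s0':dict(rocker=(442,311),square=(617,401),bar=(560,378),round=(284,293)),'d0':dict(rocker=(350,288),square=(298,179),bar=(316,210),round=(469,403))}
Z=dict(rocker=.062,square=.056,bar=.056,round=.052)
for n in P:
    f=load(n); g=f['pixels'].max(2); m=(g<75).astype(np.uint8)
    N,L,S,C=cv2.connectedComponentsWithStats(m,connectivity=4)
    for o,(u,v) in P[n].items():
        l=L[int(v/k),int(u/k)]
        c=C[l]; q=at(f,*c,Z[o])
        print(n,o,S[l],c.round(1),q.round(4))
        if o=='rocker' and S[l][4]<3000:
            ys,xs=np.where(L==l); r=cv2.minAreaRect(np.c_[xs,ys].astype(np.float32)); bx=cv2.boxPoints(r)
            print([ (b.round(0).tolist(),at(f,*b,.062)[:2].round(3).tolist()) for b in bx])
# box terminals direction
f=load('d0')
a,b=at(f,303/k,300/k,.02),at(f,307/k,327/k,.02); print('terms',a,b)
```

```text
s0 rocker [269 188  29  23 342] [283.  199.1] [0.4923 0.0093 0.062 ]
[([268.0, 203.0], [0.517, -0.015]), ([287.0, 184.0], [0.449, -0.002]), ([298.0, 195.0], [0.465, 0.032]), ([279.0, 214.0], [0.532, 0.019])]
s0 square [388 250  14  14 128] [394.1 256.6] [0.5138 0.274  0.056 ]
s0 bar [351 230  15  24 151] [357.8 241.4] [0.5141 0.1941 0.056 ]
s0 round [     0     12    512    372 137563] [259.  217.8] [ 0.5552 -0.0163  0.052 ]
d0 rocker [209 173  29  22 278] [224.9 183.8] [0.4959 0.007  0.062 ]
[([206.0, 184.0], [0.458, 0.027]), ([233.0, 173.0], [0.526, 0.028]), ([238.0, 185.0], [0.521, -0.009]), ([211.0, 196.0], [0.455, -0.009])]
d0 square [     0      0    512    384 168167] [266.5 179.2] [ 0.5866 -0.0188  0.056 ]
d0 bar [192 128  21  12  85] [202.4 133.9] [0.5085 0.1843 0.056 ]
d0 round [293 250  15  16 194] [299.9 257.7] [ 0.5577 -0.2199  0.052 ]
terms [0.43101952 0.0493144  0.02      ] [0.41956354 0.00068258 0.02      ]
```

>>> {"name": "jog_arm", "arguments": {"motion": [[-0.5,-0.45,0,0,0],[-0.9,-0.8,0,0,0],[-0.9,-0.8,0,0,0],[-0.9,-0.8,0,0,0],[-0.9,-0.8,0,0,0],[-0.9,-0.8,0,0,0],[-0.9,-0.8,0,0,0],[-0.9,-0.8,0,0,0],[-0.9,-0.8,0,0,0],[-0.9,-0.8,0,0,0],[-0.9,-0.8,0,0,0],[-0.9,-0.8,0,0,0]], "newtons": 20}}

```text
clock: 1.3
position: [0.4236, 0.1959, 0.2313]
tool_rot: [-3.142, -0.0, 2.739]
force: [1.7, 1.2, 0.3]
grip_width: -0.0002
finger_force: 0.0
```

>>> {"name": "jog_arm", "arguments": {"motion": [[-0.9,-0.8,0,0,0],[-0.9,-0.8,0,-0.5,0],[-0.9,-0.8,0,-0.5,0],[-0.9,-0.8,0,-0.5,0],[-0.9,-0.8,0,-0.5,0],[-0.9,-0.7,0,-0.5,0],[0,0,0,0,0],[0,0,0,0,0]]}}

```text
clock: 2.1
position: [0.5291, 0.0107, 0.2309]
tool_rot: [-3.141, -0.001, 2.937]
force: [-0.4, -0.0, 0.3]
grip_width: -0.0
finger_force: 0.0
```

Run:
```python
from h import *
f=grab('wrist','w1'); print(f['s']['position'],f['s']['tool_rot'],f['s']['force'],f['s']['clock'])
cv2.imwrite('pics/w1b.png',cv2.resize(f['pixels'][:,:,::-1],(800,600),interpolation=cv2.INTER_CUBIC))
```

```text
[0.52906667 0.01070294 0.23085248] [-3.14126922e+00 -8.76062635e-04  2.93716394e+00] [-0.41223463 -0.00416507  0.30880234] 2.1
```

View pics/w1b.png

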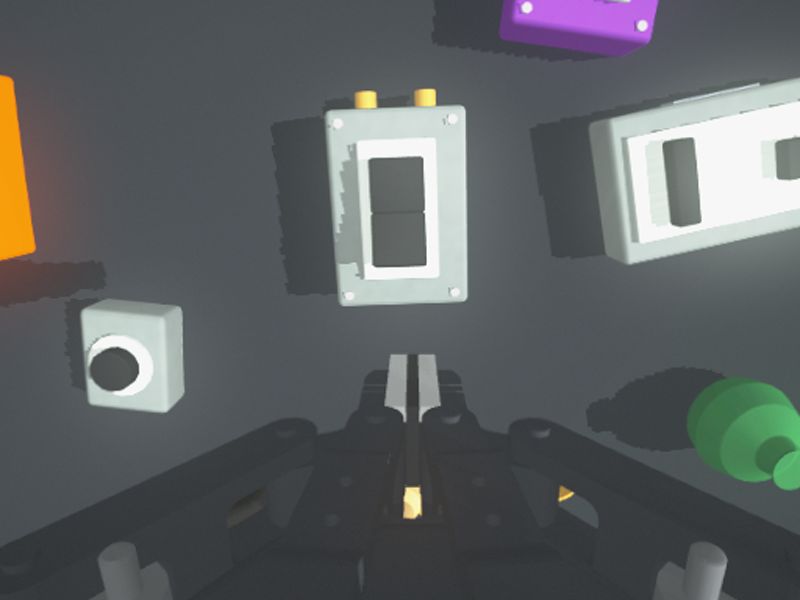

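The wrist view shows the rocker's pivot line at (398,212) and its near (+x) edge at (397,267). The terminals are on the far side. The button is at (113,370), the bar at (684,182), and the square key at about (792,158), partly cut off.

Run:
```python
from h import *
f=load('w1');k=800/512
for n,u,v,z in(('pivot',398,212,.062),('end',397.5,267,.073),('farend',397,157,.066),('P24',397.5,250,.071),('round',113,370,.052),('bar',684,182,.056)):
    print(n,at(f,u/k,v/k,z).round(4))
p=f['s']['position']; y=f['s']['tool_rot'][2]
q=at(f,397.5/k,250/k,.071); d=q-p
print('mm tool x,y', 1e3*(d[0]*np.cos(y)+d[1]*np.sin(y)),1e3*(d[0]*np.sin(y)-d[1]*np.cos(y)))
```

```text
pivot [0.4904 0.0085 0.062 ]
end [0.5225 0.0016 0.073 ]
farend [0.4578 0.015  0.066 ]
P24 [0.5124 0.0037 0.071 ]
round [ 0.558  -0.2156  0.052 ]
bar [0.5085 0.191  0.056 ]
mm tool x,y 14.91804978888856 -10.206708449520901
```

>>> {"name": "jog_arm", "arguments": {"motion": [[0.4,-0.35,0,0,0],[0,0,0.9,0,0],[0,0,0.9,0,0],[0,0,0.9,0,0],[0,0,0.9,0,0],[0,0,0.9,0,0],[0,0,0.5,0,0],[0,0,0,0,0],[0,0,0,0,0]]}}

```text
clock: 3.05
position: [0.5152, 0.0041, 0.0818]
tool_rot: [3.141, -0.0, 2.94]
force: [-0.7, -1.0, 0.7]
grip_width: -0.0004
finger_force: 0.0
```

>>> {"name": "jog_arm", "arguments": {"motion": [[0,0,0.1,0,0],[0,0,0.1,0,0],[0,0,0.1,0,0],[0,0,0,0,0]]}}

```text
clock: 3.45
position: [0.5156, 0.0034, 0.0723]
tool_rot: [3.141, 0.001, 2.939]
force: [1.3, -0.1, 0.6]
grip_width: -0.0004
finger_force: 0.3
```

>>> {"name": "jog_arm", "arguments": {"motion": [[0,0,0.1,0,0],[0,0,0,0,0]]}}

```text
clock: 3.65
position: [0.5156, 0.0033, 0.0692]
tool_rot: [3.142, 0.0, 2.939]
force: [1.0, 0.3, 2.1]
grip_width: -0.0001
finger_force: 0.8
```

>>> {"name": "jog_arm", "arguments": {"motion": [[0,0,0.1,0,0],[0,0,0.05,0,0],[0,0,0,0,0]]}}

```text
clock: 3.95
position: [0.5153, 0.0033, 0.0646]
tool_rot: [-3.141, -0.0, 2.939]
force: [0.9, -1.4, 0.1]
grip_width: -0.0003
finger_force: 0.5
```

>>> {"name": "jog_arm", "arguments": {"motion": [[0,0,0.05,0,0],[0,0,0,0,0]]}}

```text
clock: 4.15
position: [0.5155, 0.0033, 0.0635]
tool_rot: [3.142, 0.0, 2.939]
force: [0.9, -0.6, 9.7]
grip_width: 0.0001
finger_force: 5.0
```

>>> {"name": "jog_arm", "arguments": {"motion": [[0,0,0.05,0,0],[0,0,0,0,0]]}}

```text
clock: 4.35
position: [0.5156, 0.0033, 0.0629]
tool_rot: [3.141, 0.001, 2.938]
force: [-4.9, -0.4, 33.4]
grip_width: 0.0002
finger_force: 16.4
```

>>> {"name": "jog_arm", "arguments": {"motion": [[0,0,-0.3,0,0],[0,0,-0.9,0,0],[0,0,-0.9,0,0],[0,0,-0.9,0,0],[0,0.5,-0.9,0,0],[0.2,0.9,-0.9,0,0],[0.2,0.9,0,0,0],[0.2,0.9,0,0,0],[0.2,0.9,0,0,0],[0.2,0.9,0,0,0],[0.2,0.9,0,0,0],[0.2,0.6,0,0,0]]}}

```text
clock: 5.55
position: [0.5128, 0.2047, 0.2054]
tool_rot: [-3.141, -0.001, 2.94]
force: [-0.1, 0.1, -0.4]
grip_width: -0.0001
finger_force: 0.0
```

>>> {"name": "jog_arm", "arguments": {"motion": [[0,0,0,0,0],[0,0,0,0,0]]}}

```text
clock: 5.75
position: [0.513, 0.2025, 0.2055]
tool_rot: [-3.141, -0.001, 2.939]
force: [0.6, -0.9, -0.2]
grip_width: 0.0003
finger_force: 0.0
```

Run:
```python
from h import *
f=grab('wrist','w2'); print(f['s']['position'],f['s']['tool_rot'],f['s']['force'],f['s']['clock'])
cv2.imwrite('pics/w2b.png',cv2.resize(f['pixels'][:,:,::-1],(800,600),interpolation=cv2.INTER_CUBIC))
```

```text
[0.51304352 0.20251599 0.20546106] [-3.14066933e+00 -7.94355980e-04  2.93926754e+00] [ 0.59676408 -0.8800383  -0.18649133] 5.75
```

View pics/w2b.png

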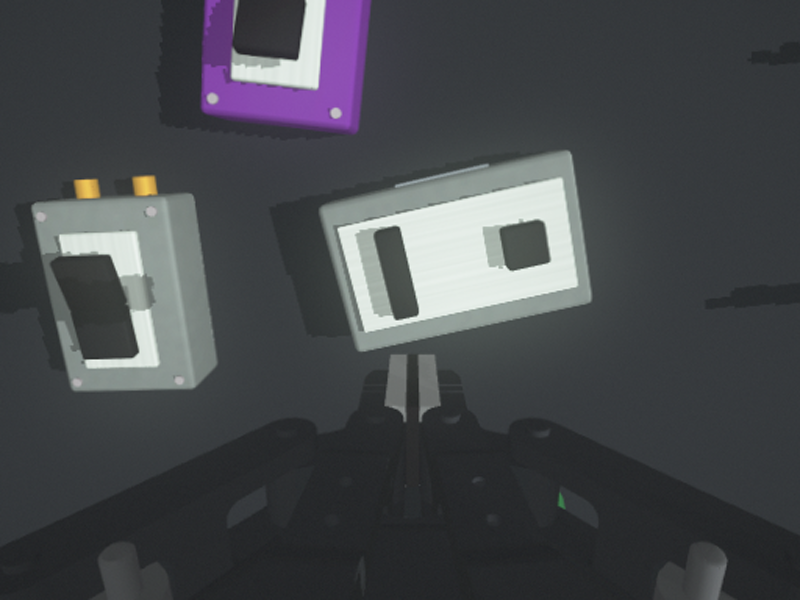

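The rocker's terminal end is now raised, so the drive is on. The square key's top is at about (526,245) and the bar is at (397,272).

Run:
```python
from h import *
f=load('w2');k=800/512
p=f['s']['position']; y=f['s']['tool_rot'][2]
q=at(f,526/k,245/k,.056); d=q-p
print(q,at(f,397/k,272/k,.056),'tool', (d[0]*np.cos(y)+d[1]*np.sin(y))/.03,(d[0]*np.sin(y)-d[1]*np.cos(y))/.03, (p[2]-.056)/.03)
```

```text
[0.50714867 0.27190641 0.056     ] [0.5078016  0.19297655 0.056     ] tool 0.6572810781690518 2.226347996614199 4.982035385266743
```

>>> {"name": "jog_arm", "arguments": {"motion": [[0.15,0.6,0,0,0],[0.2,0.8,0,0,0],[0.2,0.8,0,0,0],[0,0,0.5,0,0],[0,0,0.9,0,0],[0,0,0.9,0,0],[0,0,0.9,0,0],[0,0,0.9,0,0],[0,0,0.5,0,0],[0,0,0,0,0],[0,0,0,0,0]]}}

```text
clock: 6.9
position: [0.5111, 0.2705, 0.0685]
tool_rot: [3.141, 0.0, 2.938]
force: [0.4, 0.7, -0.3]
grip_width: -0.0
finger_force: 0.0
```

>>> {"name": "jog_arm", "arguments": {"motion": [[0,0,0.1,0,0],[0,0,0.1,0,0],[0,0,0,0,0]]}}

```text
clock: 7.2
position: [0.5107, 0.2709, 0.062]
tool_rot: [3.141, 0.0, 2.939]
force: [-0.5, -0.2, 0.2]
grip_width: 0.0001
finger_force: 0.0
```

>>> {"name": "jog_arm", "arguments": {"motion": [[0,0,0.1,0,0],[0,0,0,0,0]]}}

```text
clock: 7.4
position: [0.5105, 0.2708, 0.0586]
tool_rot: [-3.141, -0.0, 2.939]
force: [-0.2, 0.4, -0.2]
grip_width: 0.0001
finger_force: 0.0
```

>>> {"name": "jog_arm", "arguments": {"motion": [[0,0,0.1,0,0],[0,0,0.1,0,0],[0,0,0,0,0]]}}

```text
clock: 7.7
position: [0.5106, 0.2708, 0.0524]
tool_rot: [-3.141, -0.0, 2.939]
force: [-0.2, -0.6, 0.1]
grip_width: 0.0001
finger_force: 0.0
```

>>> {"name": "jog_arm", "arguments": {"motion": [[0,0,0.1,0,0],[0,0,0,0,0]]}}

```text
clock: 7.9
position: [0.5106, 0.2708, 0.05]
tool_rot: [3.142, -0.0, 2.939]
force: [-0.6, -1.7, 7.6]
grip_width: -0.0
finger_force: 3.5
```

>>> {"name": "jog_arm", "arguments": {"motion": [[0,0,0.03,0,0],[0,0,0,0,0]]}}

```text
clock: 8.1
position: [0.5108, 0.2709, 0.0499]
tool_rot: [3.141, 0.0, 2.939]
force: [-5.6, -3.1, 24.5]
grip_width: -0.0002
finger_force: 12.1
```

>>> {"name": "jog_arm", "arguments": {"motion": [[0,0,-0.2,0,0],[0,0,-0.8,0,0],[0,0,-0.9,0,0],[0,0,-0.9,0,0],[0,0,-0.9,0,0],[-0.1,-0.5,-0.9,0,0],[-0.3,-0.9,-0.5,0,0],[-0.3,-0.9,0,0,0],[0,0,0,0,0],[0,0,0,0,0]]}}

```text
clock: 9.1
position: [0.5173, 0.1986, 0.2019]
tool_rot: [3.142, -0.0, 2.938]
force: [-0.6, 0.3, 0.4]
grip_width: -0.0001
finger_force: 0.0
```

Run:
```python
from h import *
f=grab('wrist','w3'); print(f['s']['position'],f['s']['tool_rot'][2],f['s']['force'],f['s']['clock'])
cv2.imwrite('pics/w3b.png',cv2.resize(f['pixels'][:,:,::-1],(800,600),interpolation=cv2.INTER_CUBIC))
```

```text
[0.51731908 0.1986491  0.20190723] 2.937676592624561 [-0.59818806  0.29116523  0.39218765] 9.1
```

View pics/w3b.png

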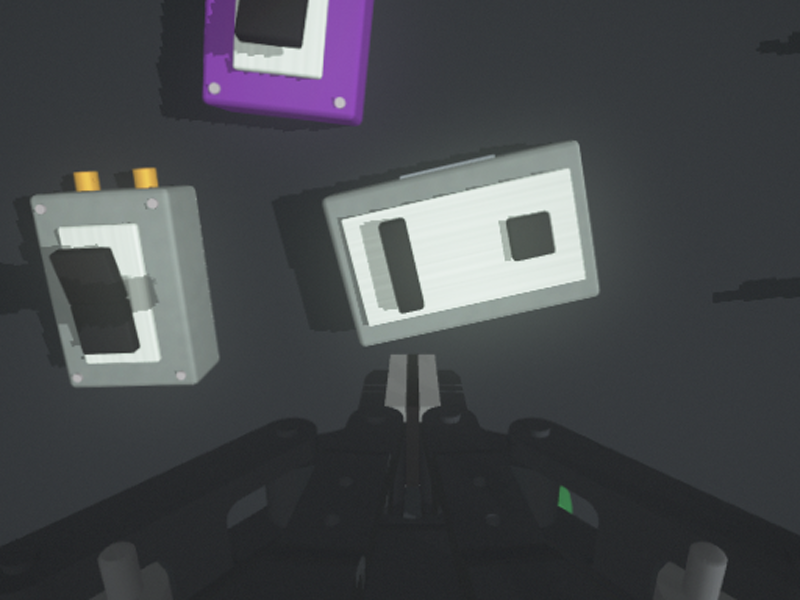

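>>> {"name": "jog_arm", "arguments": {"motion": [[-0.2,-0.6,0,0,0],[-0.25,-0.9,0,0,0],[-0.25,-0.9,0,0,0],[-0.25,-0.9,0,0,0],[-0.25,-0.9,0,0,0],[-0.25,-0.9,0,0,0],[-0.25,-0.9,0,0,0],[-0.25,-0.9,0,0,0],[-0.25,-0.9,0,0,0],[-0.25,-0.9,0,0,0],[-0.25,-0.9,0,0,0],[-0.25,-0.9,0,0,0]]}}

```text
clock: 10.35
position: [0.5408, -0.1274, 0.2015]
tool_rot: [3.141, -0.0, 2.94]
force: [0.6, 0.4, 0.4]
grip_width: -0.0002
finger_force: 0.0
```

>>> {"name": "jog_arm", "arguments": {"motion": [[0,0,0,0,0],[0,0,0,0,0]]}}

```text
clock: 10.55
position: [0.5406, -0.1268, 0.2015]
tool_rot: [3.141, -0.001, 2.939]
force: [-0.3, 0.9, 0.5]
grip_width: -0.0003
finger_force: 0.0
```

Run:
```python
from h import *
f=grab('wrist','w4'); print(f['s']['position'],f['s']['tool_rot'][2],f['s']['force'],f['s']['clock'])
cv2.imwrite('pics/w4b.png',cv2.resize(f['pixels'][:,:,::-1],(800,600),interpolation=cv2.INTER_CUBIC))
```

```text
[ 0.54063918 -0.12675059  0.2014555 ] 2.938916497068116 [-0.25403631  0.85031659  0.53076172] 10.55
```

View pics/w4b.png

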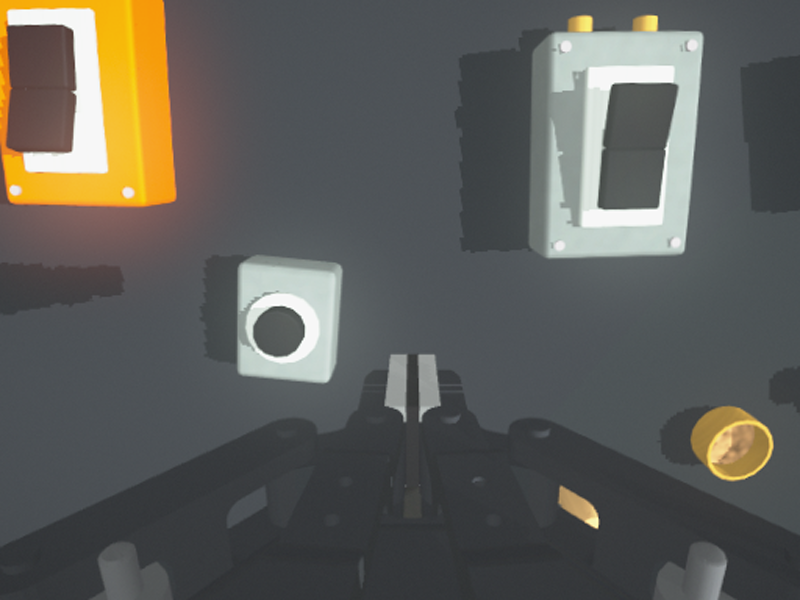

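The third picture shows the square key down: its shadow has shrunk and the bar's has not. In the latest one the rocker is on, and the button's top is at (279,331).

Run:
```python
from h import *
f=load('w4');k=800/512
p=f['s']['position']; y=f['s']['tool_rot'][2]
q=at(f,279/k,331/k,.052); d=q-p
print(q,'tool', (d[0]*np.cos(y)+d[1]*np.sin(y))/.03,(d[0]*np.sin(y)-d[1]*np.cos(y))/.03, (p[2]-.052)/.03)
```

```text
[ 0.55734357 -0.21641518  0.052     ] tool -1.1470395662899437 -2.8155611071139828 4.981849952590835
```

>>> {"name": "jog_arm", "arguments": {"motion": [[-0.4,-0.85,0,0,0],[-0.4,-1,0,0,0],[-0.4,-1,0,0,0],[0,0,0.5,0,0],[0,0,0.9,0,0],[0,0,0.9,0,0],[0,0,0.9,0,0],[0,0,0.9,0,0],[0,0,0.5,0,0],[0,0,0,0,0],[0,0,0,0,0]]}}

```text
clock: 11.7
position: [0.5591, -0.218, 0.0646]
tool_rot: [3.142, 0.0, 2.939]
force: [0.4, 0.3, -0.4]
grip_width: 0.0001
finger_force: 0.0
```

>>> {"name": "jog_arm", "arguments": {"motion": [[0,0,0.1,0,0],[0,0,0.1,0,0],[0,0,0.1,0,0],[0,0,0,0,0]]}}

```text
clock: 12.1
position: [0.5585, -0.2183, 0.0548]
tool_rot: [3.142, -0.0, 2.939]
force: [-0.9, 0.7, -0.2]
grip_width: 0.0001
finger_force: 0.0
```

>>> {"name": "jog_arm", "arguments": {"motion": [[0,0,0.1,0,0],[0,0,0,0,0]]}}

```text
clock: 12.3
position: [0.5587, -0.2185, 0.0518]
tool_rot: [-3.142, 0.0, 2.939]
force: [0.8, 0.3, 2.5]
grip_width: -0.0003
finger_force: 1.0
```

>>> {"name": "jog_arm", "arguments": {"motion": [[0,0,0.1,0,0],[0,0,0.05,0,0],[0,0,0,0,0]]}}

```text
clock: 12.6
position: [0.5587, -0.2185, 0.0474]
tool_rot: [-3.142, 0.0, 2.939]
force: [0.9, -0.2, 3.5]
grip_width: -0.0002
finger_force: 2.1
```

>>> {"name": "jog_arm", "arguments": {"motion": [[0,0,0.05,0,0],[0,0,0,0,0]]}}

```text
clock: 12.8
position: [0.5587, -0.2185, 0.0461]
tool_rot: [-3.142, 0.0, 2.939]
force: [-0.3, 0.5, 6.1]
grip_width: -0.0001
finger_force: 3.0
```

>>> {"name": "jog_arm", "arguments": {"motion": [[0,0,0.02,0,0],[0,0,0,0,0]]}}

```text
clock: 13.0
position: [0.5588, -0.2185, 0.046]
tool_rot: [-3.142, 0.001, 2.939]
force: [-2.0, 0.7, 15.0]
grip_width: -0.0004
finger_force: 7.7
```

The button is at its stop: 6 mm of travel and 15 N. I'll lift straight up and check.

>>> {"name": "jog_arm", "arguments": {"motion": [[0,0,-0.1,0,0],[0,0,-0.3,0,0],[0,0,-0.8,0,0],[0,0,-0.9,0,0],[0,0,-0.9,0,0],[0,0,-0.9,0,0],[0,0,-0.9,0,0],[0,0,0,0,0],[0,0,0,0,0],[0,0,0,0,0]]}}

```text
clock: 14.0
position: [0.558, -0.2181, 0.1886]
tool_rot: [3.141, -0.001, 2.939]
force: [0.4, 0.6, 0.4]
grip_width: -0.0001
finger_force: 0.0
```

Run:
```python
from h import *
f=grab('side','d5'); print(f['s']['force'],f['s']['clock'])
cv2.imwrite('pics/d5b.png',cv2.resize(f['pixels'][:,:,::-1],(800,600),interpolation=cv2.INTER_CUBIC))
```

```text
[0.40748688 0.59074266 0.38321167] 14.0
```

View pics/d5b.png

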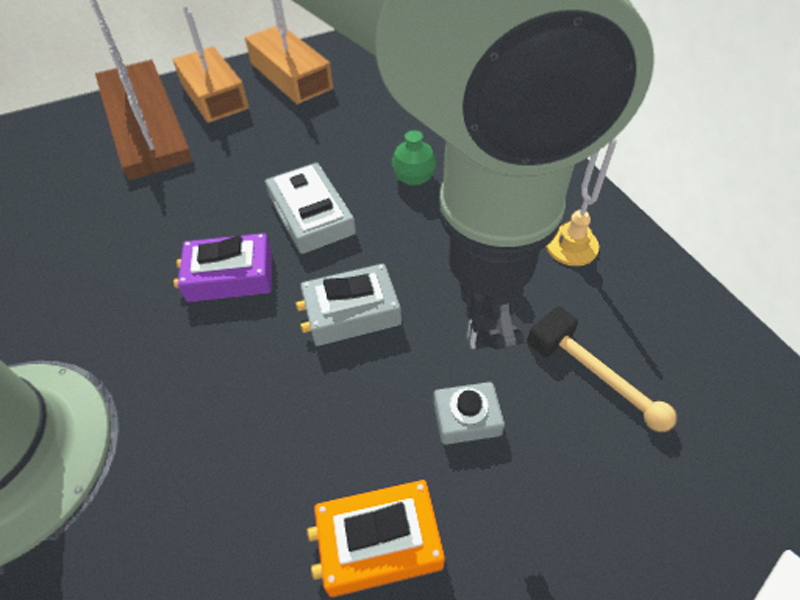

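The side view shows the rocker over at (350,288), the square key down at (298,180), and the hand box where it was at (469,403) with its button up. The bulb and mallet haven't moved; the arm hides the stem and cap. I'm handing the job in.

```bash
python3 -c "
from workcell import bot
print(bot.job_done())"
```

```text
the job is handed in; nothing more can be done
None
```

I turned the drive on, pressed the square key down so it stayed in, then pressed the round button and let it spring back, in that order, and handed the job in at about 14 s; the hand-in gave no verdict.

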